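# Index the pouring stand to the jigger

## Task

Bring the steel jigger round under the spout of the syrup pump: press the turntable's dished black knob down to draw its cross pin out of the index ring, swing the turntable one notch the short way, and let the knob spring fully back up so that the pin locks in that notch. Use only the fingertips on the knob or turntable; do not touch or lift the jigger and tumblers, which must ride round standing on their pads, and leave the other things on the worktop alone.

Things in the scene. Friction and masses are not known exactly. Their poses are not given: they have to be found in the camera images.
- stand: The fixed pouring stand: pan, notched steel ring and rear foot with the pump bottle; it carries the turntable and plunger. Origin on the worktop under the hub; its x axis points level from the hub to the pump, z up.
- turntable (a joint): Angle of the round wooden turntable (320 mm across, top surface 23 mm above the worktop) about its vertical axis, in rad; 0 at the start, growing anticlockwise seen from above. The steel index ring round its edge is fixed (348 mm outside, top 48 mm high) and has six open notches 14 mm wide at its inner edge, 60 degrees (1.047 rad) apart; the turntable is locked within about 0.01 rad at each notch. Once free, it turns with light friction (about 0.1 N m).
- plunger (a joint): How far the plunger is pressed down, in m: 0 = fully up and locked in a notch, 0.012 = bottomed. The spring takes about 4 N to start and 7 N at the bottom. The pin (12 mm thick, lying radially, pointing outward from the knob) is clear of the ring below 0.008. Let go between two notches, it rubs under the ring at about 0.008 and springs up by itself when it comes within about 5 mm of a notch's middle.
- knob_dish (a point): Centre of the floor of the dish in the top of the round black knob, 95 mm above the worktop with the plunger up. The dish is 52 mm across inside, with a rim 9 mm higher; the knob is 60 mm across outside. Press here with the fingertips; the rim lets them drive the knob sideways. The knob stands on the turntable, 112 mm from the hub on the side away from the pump at the start, and goes round with it.
- hub (a point): Centre of the turntable's top surface, on its axis, 23 mm above the worktop.
- spout (a point): Lower tip of the syrup pump's spout. The pump bottle (72 mm across, knob top about 240 mm high) is fixed to the rear of the stand; its spout stands 95 mm from the hub over the middle of the place to be served, with its tip about 180 mm above the worktop.
- jigger: Hourglass-shaped steel jigger, 44 mm across, 88 mm high, loose. Origin at the centre of its underside. At the start it stands on the round grey felt pad (82 mm across) one notch (60 degrees) to the left or to the right of the spout, 95 mm from the hub.
- tumbler_back: Stemless green glass tumbler, 84 mm across, 106 mm high, loose, under the spout at the start. Origin at the centre of its underside.
- tumbler_side: The same kind of tumbler, loose, on the pad one notch to the other side of the spout than the jigger. Origin at the centre of its underside.
- bar_spoon: Bystander: twisted steel bar spoon, 256 mm long, lying to the right front. Origin under its middle.
- bottle_opener: Bystander: flat bottle opener, 154 x 45 x 11 mm, lying to the left front. Origin under its middle.
- corkscrew: Bystander: wing corkscrew, 64 x 41 x 166 mm, standing to the left. Origin at the centre of its underside.
There are look-alikes about, which are no part of the job. Leave any brown or purple look-alike of the tumbler_back alone.

How it is judged:
On the way, in this order (a step that is already met when the one before it is completed fails the run):
1. the knob is pressed in by the fingertips, drawing the pin out of its notch, before the table is turned (contact force between the fingers and stand above 1 N and value of joint plunger above 0.008 m and value of joint turntable between -0.06 and 0.06 rad), for 0.05 s.
2. the jigger stands under the spout and the plunger has sprung fully up into that notch (value of joint plunger below 0.002 m and horizontal distance between jigger and spout below 0.015 m), for 0.2 s.
At the end, for the whole second after the job is handed in: Plunger fully up (within 2 mm), pin locked one notch (60 degrees, within 1.5) from the start; jigger within 15 mm of the spout's axis; jigger and tumblers upright, at rest on the turntable, still on their pads (within 15 mm towards or from hub and spout) (all of step 2 and (value of joint turntable between 1.02 and 1.075 rad or value of joint turntable between -1.075 and -1.02 rad) and angle between each of jigger, tumbler_back, tumbler_side's own z axis and vertical below 0.1 rad and horizontal distance between jigger and hub between 0.08 and 0.11 m and height (world z) of jigger between 0.018 and 0.03 m and linear speed of each of jigger, tumbler_back, tumbler_side below 0.02 m/s and horizontal distance between tumbler_back and hub between 0.08 and 0.11 m and height (world z) of tumbler_back between 0.018 and 0.03 m and horizontal distance between tumbler_side and hub between 0.08 and 0.11 m and height (world z) of tumbler_side between 0.018 and 0.03 m and horizontal distance between tumbler_back and spout between 0.08 and 0.11 m and horizontal distance between tumbler_side and spout between 0.15 and 0.18 m); the robot touches nothing.
It fails at once if the arm or the gripper's body, instead of the fingers, presses on the stand, turntable or knob (contact force between the arm and stand above 2 N).
It fails at once if the jigger or a tumbler is touched by the robot (contact force between any of the fingers, the arm and jigger above 0.5 N or contact force between any of the fingers, the arm and tumbler_back above 0.5 N or contact force between any of the fingers, the arm and tumbler_side above 0.5 N).
It fails at once if the jigger or a tumbler is lifted or tipped (height (world z) of any of jigger, tumbler_back, tumbler_side above 0.035 m or angle between any of jigger, tumbler_back, tumbler_side's own z axis and vertical above 0.25 rad).
It fails at once if the turntable is swung the wrong way, taking the jigger away from the spout (horizontal distance between jigger and spout above 0.125 m).
It fails at once if a bystander on the worktop is pushed or knocked over (distance of any of bar_spoon, bottle_opener, corkscrew from where it was at the start of the episode above 0.02 m).
It also fails if it takes over 38 s, if anything falls off the work surface, if the arm or the gripper's body presses on something with over 40 N, if the wrist force passes 120 N, or if a joint passes its speed limit or range.

## Robot

A 6-joint arm with a two-finger parallel gripper is mounted at the origin on a cart in front of the work surface, level with it; the furniture and walls round the work are solid. World frame = base frame: x ahead of the robot, y to its left, z up, the work surface at z = 0. Lengths are in m, angles in rad, forces in N, time in s.
With the tool pointing down it reaches from about 0.35 to 0.975 m from the base axis. Payload 4.9 kg.
Tool frame: the origin (TCP) lies at the very end of the fingers, on their centre line; the grasp point (between the pads) lies 19 mm behind it; y points along the fingers, z is the direction in which the jaws open and shut, and the axes are right-handed (so a half turn about y gives the same grasp; the last joint's range is limited). The gripper opens to 85 mm and grips with 20 to 120 N. Pads are 22 mm wide; open, the fingers measure 114 mm over their backs; the gripper's body (76 mm by 85 mm) begins 54 mm behind the grasp point. The pads swing forward as they close: fully open they stand 13 mm farther back than shut.
Start: joints at [-1.304, 0.053, 1.613, -0, 1.476, -0.119], TCP at [0.235, -0.579, 0.207] pointing down, gripper open.
Joint ranges: [-3.01, 3.01], [-1.01, 2.22], [0.06, 2.58], [-1.02, 4.17], [0.09, 2.62], [-3.14, 3.14]. Speed limits (rad/s): [2.57, 2.57, 3.14, 3.14, 3.14, 3.14].

## Interface

Orientations are given as a rotation vector (axis times angle).
In Python, from station import monitor, viewer, ticket gives the robot as it stands.
- The arm moves only by the tool servo_tool, never from a script. Its argument "commands" is one flat list of numbers, 7 for each row, row after row: the turn, a rotation vector about the tool's x, y, z in rad, then the shift along the tool's x, y, z in cm, then the opening, from 0 (shut) to 1 (fully open). In form: [rx, ry, rz, dx, dy, dz, claw, rx, ry, rz, dx, dy, dz, claw, ...]. A call has 1 to 20 rows; each row shifts and turns the pose as measured when the row begins, along the tool's axes as they then stand; what a row does not reach is not made up. A row lasts 1/10 s, in which the tool goes at most 50 mm and 8.59 degrees, less where a joint would pass 70% of its speed; a pose out of reach is approached as far as the arm can. A call is refused whole if a number of a shift passes 5 or a number of a turn 0.15, either way. A call with a gripper value outside its range is refused whole. The fingers move at their own pace and stop on an object; "grip_force" is the grip in N (left out, the last holds). Time passes only in rows, so rows that do not move let the fingers close. It gives the time, the measured TCP pose, the force and the opening at its end, in the units of the state.
- monitor.get_obs(): the state, without advancing time (a new reading comes with each control period).
- viewer.get_image(name): name is "scene" or "top"; returns a dict with "frame" (420x560x3 uint8, red, green, blue), "depth" (420x560 float32, m along the optical axis (not along the pixel's ray), 0 where there is no reading), "camera_matrix" (3x3 intrinsics, pixels), "dist_coeffs" ([k1, k2, p1, p2, k3] as OpenCV has them; the pictures are not rectified), "cam_to_world" (4x4, takes a point from camera to world coordinates). Camera axes: x right, y down, z forward; pixel columns grow to the right and rows downward; lengths in m; the calibration is good to about 2 mm. A picture is of the moment at which its call begins.
- ticket.finish_job(): hands the job in, once; it reports no verdict.
The state is a dict: "t": time; "q": joint angles; "dq": joint speeds; "effort": joint torques, N m; "tool_pos": TCP position; "tool_rot": TCP orientation; "contact_force": force on the tool from outside, world axes, zero at the start; "wrist_torque": the same for the moment, N m; "opening": finger opening in m.
Only numpy, scipy, OpenCV 4.12 (cv2) and the standard library are available. Lean on these libraries where they do the work, as an engineer would, in place of code of your own. Each camera call takes 0.05 s, during which the arm holds its last target.

## Working session

There is one attempt and no reset: what is moved stays moved. The work goes in short steps, Python scripts to look and compute and a tool call to move; the robot and the scene stay as the last step left them, time stands still between calls to the robot, and variables do not carry over. Pictures are saved under pics/ and viewed, and the job is handed in when it is done.

Besides the shell and the picture viewer there is one more tool, called in YAML: its name, and indented under it one key for each argument. servo_tool: Moves the arm, as the interface text tells. Its arguments: {"type":"object","properties":{"commands":{"type":"array","items":{"type":"number"}},"grip_force":{"type":"number"}},"required":["commands"]}

```bash
mkdir -p pics; ls; python3 - <<'E'
from station import monitor, viewer
import cv2,numpy as np
o=monitor.get_obs()
print({k:np.round(v,4) for k,v in o.items()})
for n in("scene","top"):
    d=viewer.get_image(n)
    np.savez(f"{n}0.npz",**d)
    cv2.imwrite(f"pics/{n}0.png",d["frame"][:,:,::-1])
    print(n,d["camera_matrix"],d["dist_coeffs"],d["cam_to_world"])
E
```

```text
pics
{'t': np.float64(0.0), 'q': array([-1.304 ,  0.0534,  1.6143, -0.    ,  1.476 , -0.119 ]), 'dq': array([ 0.0002, -0.001 ,  0.001 , -0.0006,  0.0009, -0.0003]), 'effort': array([-1.00000e-04, -3.93680e+01, -3.70176e+01, -2.00000e-04,
        7.00000e-03,  0.00000e+00]), 'tool_pos': array([ 0.235 , -0.5784,  0.206 ]), 'tool_rot': array([-0.3928,  2.0123, -2.008 ]), 'contact_force': array([0.2634, 1.0453, 0.3067]), 'wrist_torque': array([-0.0418,  0.0314, -0.0203]), 'opening': np.float64(0.0857)}
scene [[527.9385031    0.         269.78502865]
 [  0.         527.9385031  210.43054893]
 [  0.           0.           1.        ]] [0.06244886 0.         0.         0.         0.        ] [[ 0.24796846 -0.51308433  0.82173968 -0.89489114]
 [-0.96856246 -0.148779    0.19937795 -0.39672519]
 [ 0.01995991 -0.84534565 -0.53384673  1.06465612]
 [ 0.          0.          0.          1.        ]]
top [[421.57883221   0.         279.95209342]
 [  0.         421.57883221 208.12944042]
 [  0.           0.           1.        ]] [0.04478652 0.         0.         0.         0.        ] [[ 0.27695127 -0.89651274  0.34577869  0.0112814 ]
 [-0.96086885 -0.26041207  0.09442776 -0.2004652 ]
 [ 0.00538925 -0.35839986 -0.93355262  1.50992848]
 [ 0.          0.          0.          1.        ]]
```

View pics/scene0.png

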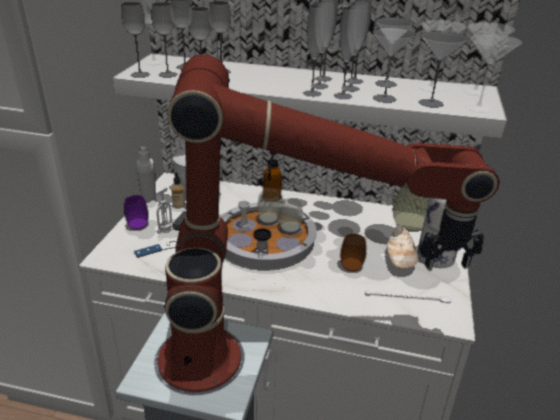

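View pics/top0.png

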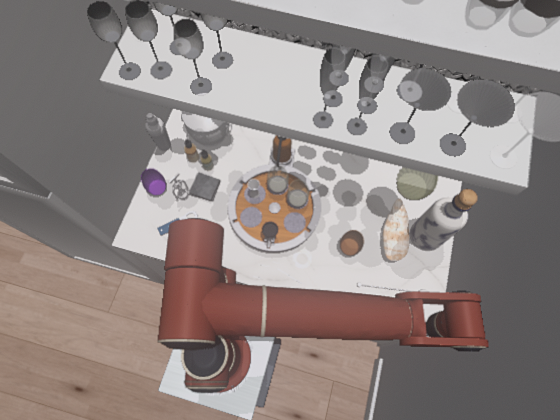

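```bash
python3 - <<'E'
import cv2,numpy as np
t=np.load("top0.npz")["frame"][:,:,::-1];s=np.load("scene0.npz")["frame"][:,:,::-1]
cv2.imwrite("pics/topz.png",cv2.resize(t[120:260,200:350],None,fx=4,fy=4,interpolation=2))
cv2.imwrite("pics/scz.png",cv2.resize(s[140:275,200:340],None,fx=4,fy=4,interpolation=2))
E
```

```text
(no output)
```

View pics/topz.png

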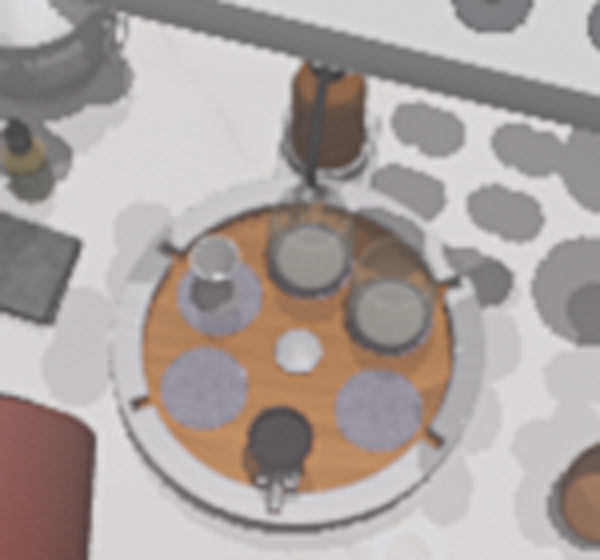

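View pics/scz.png

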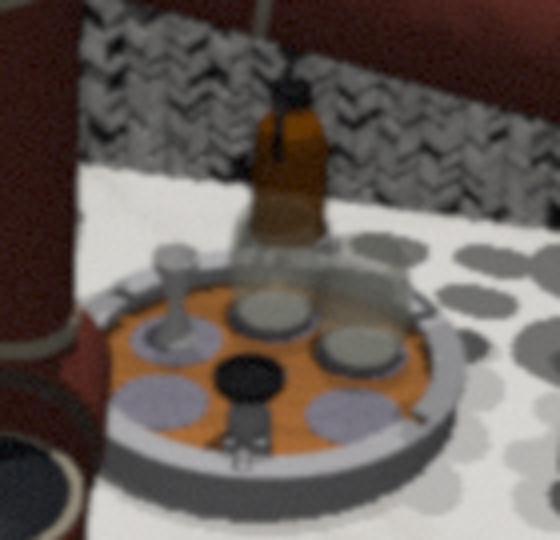

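```bash
cat > h.py <<'E'
import cv2,numpy as np
from scipy.optimize import least_squares
def cloud(d):
    K=d["camera_matrix"];dist=d["dist_coeffs"];h,w=d["depth"].shape
    u,v=np.meshgrid(np.arange(w),np.arange(h))
    p=cv2.undistortPoints(np.stack([u,v],-1).reshape(-1,1,2).astype(float),K,dist).reshape(h,w,2)
    z=d["depth"]; P=np.dstack([p[...,0]*z,p[...,1]*z,z])
    T=d["cam_to_world"];return P@T[:3,:3].T+T[:3,3]
def ray(d,uv,z):
    p=cv2.undistortPoints(np.array(uv,float).reshape(-1,1,2),d["camera_matrix"],d["dist_coeffs"]).reshape(-1,2)
    T=d["cam_to_world"];r=np.c_[p,np.ones(len(p))]@T[:3,:3].T
    return T[:3,3]+r*((z-T[2,3])/r[:,2])[:,None]
def pix(d,P):
    T=np.linalg.inv(d["cam_to_world"]);R=T[:3,:3]
    return cv2.projectPoints(np.atleast_2d(P).astype(float),cv2.Rodrigues(R)[0],T[:3,3],d["camera_matrix"],d["dist_coeffs"])[0].reshape(-1,2)
E
python3 - <<'E'
from h import *
for n in("top","scene"):
    d=dict(np.load(n+"0.npz"));P=cloud(d);f=d["frame"].astype(int)
    hsv=cv2.cvtColor(d["frame"],cv2.COLOR_RGB2HSV)
    # wood: orange
    roi=np.zeros(f.shape[:2],bool)
    if n=="top": roi[165:250,225:325]=1
    else: roi[205:265,215:318]=1
    wood=roi&(hsv[...,1]>110)&(hsv[...,0]<20)&(hsv[...,2]>80)
    print(n,"wood z",np.percentile(P[wood][:,2],[5,50,95]),wood.sum())
    ring=roi&(abs(P[...,2]-.048)<.006)&(hsv[...,1]<60)
    X=P[ring]; print(ring.sum(),np.median(X[:,2]))
    # inner edge: wood outermost in rays from hub: circle fit to ring points midradius
    c=least_squares(lambda p:np.hypot(X[:,0]-p[0],X[:,1]-p[1])-p[2],[.6,-.2,.167],loss="soft_l1",f_scale=.005).x
    print("circle",c)
    kn=roi&(P[...,2]>.085)&(P[...,2]<.115)&(hsv[...,2]<75)
    X=P[kn];print("knob",kn.sum(),X.mean(0),X.min(0),X.max(0))
    dark=roi&(hsv[...,2]<75)
    nl,l,st,ce=cv2.connectedComponentsWithStats(dark.astype(np.uint8))
    for i in range(1,nl):
        if st[i,4]>30: print(st[i],ce[i])
d=dict(np.load("top0.npz"))
print("hub cap",ray(d,[[200+299/4-.4,120+351/4-.4]],.03), "knob", ray(d,[[200+280/4-.4,120+438/4-.4]],.104),"jig pad",ray(d,[[200+219/4-.4,120+293/4-.4]],.024),"pump base?")
E
```

```text
top wood z [0.01680378 0.02198732 0.02798615] 1442
1691 0.04753957218158855
circle [ 0.55656453 -0.02742663  0.1598608 ]<stdin>:17: RuntimeWarning: Mean of empty slice.
  ret = um.true_divide(
Traceback (most recent call last):
ValueError: zero-size array to reduction operation minimum which has no identity
```

```bash
python3 - <<'E'
from h import *
for n in("top","scene"):
    d=dict(np.load(n+"0.npz"));P=cloud(d)
    hsv=cv2.cvtColor(d["frame"],cv2.COLOR_RGB2HSV)
    h0=np.array([.557,-.03]);
    r=np.hypot(P[...,0]-h0[0],P[...,1]-h0[1])
    roi=(r<.25)
    kn=roi&(P[...,2]>.080)&(P[...,2]<.115)&(P[...,0]<.5)&(r<.16)
    X=P[kn];print(n,"knob",kn.sum(),X.mean(0),X.min(0),X.max(0), np.median(hsv[kn],0))
    print("knob med xy mid",(np.percentile(X,2,0)+np.percentile(X,98,0))/2)
    c=np.r_[h0,.161]
    for it in range(4):
        r=np.hypot(P[...,0]-c[0],P[...,1]-c[1])
        ring=(abs(P[...,2]-.048)<.006)&(hsv[...,1]<60)&(r>.14)&(r<.185)
        X=P[ring]
        # outer-edge per angle
        a=np.arctan2(X[:,1]-c[1],X[:,0]-c[0]);rr=np.hypot(X[:,0]-c[0],X[:,1]-c[1])
        E=[];
        for k in np.arange(-np.pi,np.pi,.1):
            m=(a>=k)&(a<k+.1)
            if m.sum()>5: E.append(X[m][np.argsort(rr[m])[int(m.sum()*.97)-1]])
        E=np.array(E)
        s=least_squares(lambda p:np.hypot(E[:,0]-p[0],E[:,1]-p[1])-p[2],[*c[:2],.174],loss="soft_l1",f_scale=.003).x
        c=s
    print("hub",c,len(E),"z",np.median(X[:,2]))
    # amber bottle
    b=(hsv[...,1]>110)&(P[...,0]>.66)&(P[...,2]>.06)&(P[...,2]<.2)&(abs(P[...,1]+.0)<.15)
    X=P[b];print("bottle",b.sum(),X.mean(0) if b.sum() else None)
    # pads
    pad=(abs(P[...,2]-.024)<.006)&(hsv[...,0]>110)&(hsv[...,0]<150)&(hsv[...,1]>20)&(r<.16)
    nl,l,st,ce=cv2.connectedComponentsWithStats(pad.astype(np.uint8))
    for i in range(1,nl):
        if st[i,4]>25: print("pad",st[i,4],ray(d,[ce[i]],.024)[0])
    jg=(P[...,2]>.09)&(P[...,2]<.12)&(r<.13)
    nl,l,st,ce=cv2.connectedComponentsWithStats(jg.astype(np.uint8))
    for i in range(1,nl):
        if st[i,4]>8: print("tall",st[i,4],P[l==i].mean(0))
d=dict(np.load("top0.npz"))
print("hub cap",ray(d,[[200+299/4-.4,120+351/4-.4]],.03), "knob", ray(d,[[200+280/4-.4,120+438/4-.4]],.104),"jig pad",ray(d,[[200+219/4-.4,120+293/4-.4]],.024),"spouttip?",ray(d,[[200+312/4,120+185/4]],.18))
# notch dark marks
for nm,q in dict(n1=(172,248),n2=(447,285),n3=(434,438),n4=(140,403)).items(): print(nm,ray(d,[[200+q[0]/4-.4,120+q[1]/4-.4]],.044))
E
```

```text
top knob 219 [ 0.44654169 -0.04336418  0.09723134] [ 0.41573838 -0.07327655  0.0835465 ] [ 0.47512794 -0.0151102   0.11030038] [171.  19.  95.]
knob med xy mid [ 0.44517329 -0.04418015  0.09836159]
hub [ 0.55568777 -0.02749189  0.17246247] 62 z 0.04751505324702454
bottle 57 [ 0.76457284 -0.00210519  0.15940155]
tall 14 [0.67310006 0.01410829 0.10714359]
tall 102 [ 0.62226442 -0.01972183  0.10450401]
tall 72 [0.59740827 0.06403163 0.10217885]
tall 30 [ 0.64712861 -0.09179701  0.10346873]
tall 108 [ 0.58826137 -0.10613511  0.10555154]
tall 182 [ 0.44995475 -0.04274376  0.09740226]
scene knob 198 [ 0.44850068 -0.04556027  0.09773153] [ 0.41431112 -0.07479824  0.08868479] [ 0.48223821 -0.01522779  0.10769739] [87. 46. 28.]
knob med xy mid [ 0.44612107 -0.04600028  0.0984847 ]
hub [ 0.55414273 -0.02970259  0.17204716] 40 z 0.04687672485384442
bottle 477 [ 0.73775688 -0.00661962  0.12376682]
pad 40 [0.5768309  0.04689142 0.024     ]
pad 129 [0.49737575 0.0450179  0.024     ]
pad 121 [ 0.52192001 -0.11470044  0.024     ]
tall 13 [0.67064189 0.01411787 0.10997865]
tall 374 [ 0.60585222 -0.06529187  0.10492791]
tall 88 [ 0.64888941 -0.09157733  0.10594357]
tall 101 [0.5945451  0.06018544 0.10188264]
tall 151 [ 0.45617904 -0.04461036  0.09733741]
hub cap [[ 0.55657103 -0.02965967  0.03      ]] knob [[ 0.44626478 -0.04522033  0.104     ]] jig pad [[0.59450556 0.06126199 0.024     ]] spouttip? [[ 0.65332201 -0.01573519  0.18      ]]
n1 [[0.61863288 0.11458893 0.044     ]]
n2 [[ 0.65470544 -0.14690378  0.044     ]]
n3 [[ 0.50405217 -0.17373225  0.044     ]]
n4 [[0.46141786 0.09472256 0.044     ]]
```

```bash
cat > w.py <<'E'
import sys
from station import monitor
from scipy.spatial.transform import Rotation as Ro
import numpy as np
o=monitor.get_obs();R=Ro.from_rotvec(o["tool_rot"])
np.set_printoptions(precision=4,suppress=True)
print("t",o["t"],"tcp",o["tool_pos"],"F",o["contact_force"],"op",o["opening"]);print(R.as_matrix())
for a in sys.argv[1:]:
    tgt=np.array(eval(a));d=tgt-o["tool_pos"];print("delta world",d,"tool cm",R.inv().apply(d)*100)
E
python3 w.py "(.4455,-.0448,.206)"
python3 - <<'E'
from h import *
d=dict(np.load("top0.npz"));P=cloud(d).reshape(-1,3)
a=np.array([.235,-.578]);b=np.array([.4455,-.0448]);u=(b-a)/np.linalg.norm(b-a)
s=(P[:,:2]-a)@u;q=(P[:,:2]-a)@np.array([-u[1],u[0]])
m=(abs(q)<.1)&(s>.1)&(s<.6)&(P[:,2]<.4)&(P[:,2]>.03)
for k in np.arange(.1,.6,.05):
    mm=m&(s>=k)&(s<k+.05);print(round(k,2),mm.sum(),P[mm][:,2].max() if mm.any() else None)
E
```

```text
t 0.1 tcp [ 0.235  -0.5785  0.2062] F [ 0.4976  0.0083 -0.7544] op 0.08484242035826223
[[-0.9265 -0.0005  0.3763]
 [-0.3763  0.0019 -0.9265]
 [-0.0002 -1.     -0.0019]]
delta world [ 0.2105  0.5337 -0.0002] tool cm [-39.5825   0.1035 -41.5225]
0.1 0 None
0.15 0 None
0.2 0 None
0.25 0 None
0.3 0 None
0.35 0 None
0.4 0 None
0.45 206 0.055354684118047004
0.5 167 0.10792423512906302
0.55 368 0.11030037577144114
```

servo_tool:
  commands: [0,0,0,-1,0,-1,0.1,0,0,0,-2.5,0,-2.6,0.1,0,0,0,-2.5,0,-2.6,0.1,0,0,0,-2.5,0,-2.6,0.1,0,0,0,-2.5,0,-2.6,0.1,0,0,0,-2.5,0,-2.6,0.1,0,0,0,-2.5,0,-2.6,0.1,0,0,0,-2.5,0,-2.6,0.1,0,0,0,-2.5,0,-2.6,0.1,0,0,0,-2.5,0,-2.6,0.1,0,0,0,-2.5,0,-2.6,0.1,0,0,0,-2.5,0,-2.6,0.1,0,0,0,-2.5,0,-2.6,0.1,0,0,0,-2.5,0,-2.6,0.1,0,0,0,-2.5,0,-2.6,0.1,0,0,0,-1.5,0,-1.6,0.1,0,0,0,0,0,0,0.1]
  grip_force: 20

```text
t: 1.8
tool_pos: [0.4374, -0.0407, 0.2013]
tool_rot: [-0.394, 2.023, -1.993]
contact_force: [0.1, 0.1, -0.3]
opening: 0.0082
```

```bash
python3 w.py "(.4455,-.0448,.206)" "(.4455,-.0448,.125)"
```

```text
t 1.8 tcp [ 0.4374 -0.0407  0.2013] F [ 0.1498  0.0948 -0.2586] op 0.008152800490589033
[[-0.9256 -0.0024  0.3785]
 [-0.3785  0.0145 -0.9255]
 [-0.0033 -0.9999 -0.0143]]
delta world [ 0.0081 -0.0041  0.0047] tool cm [-0.5986 -0.4791  0.6795]
delta world [ 0.0081 -0.0041 -0.0763] tool cm [-0.572   7.62    0.7955]
```

servo_tool:
  commands: [0.015,0,0,-0.6,1.5,0.7,0.1,0,0,0,0,2,0,0.1,0,0,0,0,2,0,0.1,0,0,0,0,1.5,0,0.1,0,0,0,0,0,0,0.1]

```text
t: 2.3
tool_pos: [0.4431, -0.0451, 0.1283]
tool_rot: [-0.394, 2.004, -2.009]
contact_force: [-0.2, -0.4, -0.0]
opening: 0.0086
```

```bash
python3 w.py "(.4455,-.0448,.11)"; python3 - <<'E'
from station import viewer
from h import *
d=viewer.get_image("top");np.savez("top1.npz",**d)
s=viewer.get_image("scene");np.savez("scene1.npz",**s)
A=cv2.resize(d["frame"][140:270,200:340,::-1],None,fx=4,fy=4,interpolation=2)
cv2.imwrite("pics/t1.png",A)
cv2.imwrite("pics/s1.png",cv2.resize(s["frame"][140:275,180:340,::-1],None,fx=4,fy=4,interpolation=2))
E
```

```text
t 2.3 tcp [ 0.4431 -0.0451  0.1283] F [-0.2467 -0.4241 -0.0385] op 0.008588337977647421
[[-0.9249  0.0028  0.3803]
 [-0.3803 -0.0016 -0.9249]
 [-0.0019 -1.      0.0025]]
delta world [ 0.0024  0.0003 -0.0183] tool cm [-0.2254  1.8351  0.0611]
```

View pics/t1.png

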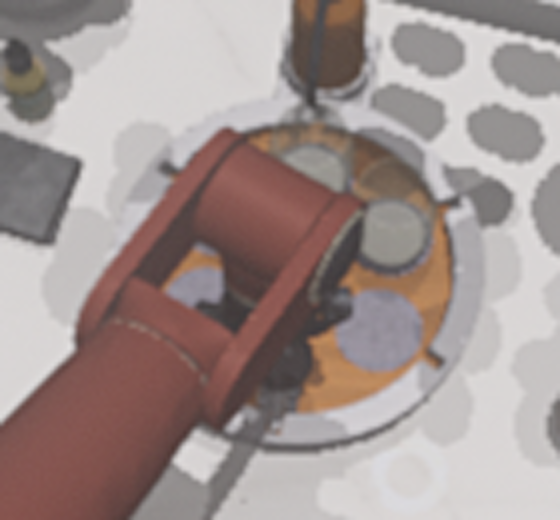

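View pics/s1.png

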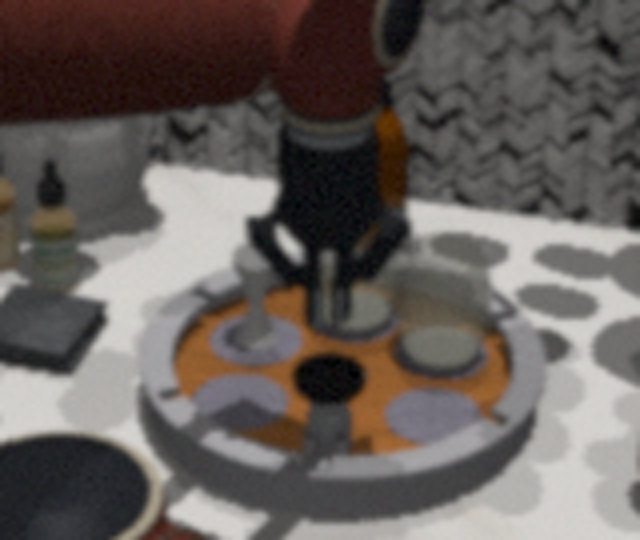

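```bash
python3 - <<'E'
from h import *
for n,uv in(("scene1",(262-.4,234.5-.4)),):
    d=dict(np.load(n+".npz"))
    print(pix(d,[[.4431,-.0451,.1283],[.4455,-.0448,.104],[.4455,-.0448,.095]]))
    P=cloud(d);f=d["frame"].max(2)
    kn=np.zeros(f.shape,np.uint8);kn[226:246,250:278]=(f[226:246,250:278]<35)
    nl,l,st,ce=cv2.connectedComponentsWithStats(kn)
    for i in range(1,nl):
        if st[i,4]>30: print(st[i],ce[i],ray(d,[ce[i]],.104))
E
```

```text
[[261.09394663 227.10618418]
 [261.11434799 232.99753331]
 [261.082645   235.31200142]]
[254 229  16  12 147] [261.7755102  234.37414966] [[ 0.43867611 -0.04882545  0.104     ]]
```

servo_tool:
  commands: [0,0,0,-0.25,0.8,0,0.1,0,0,0,0,0.8,0,0.1,0,0,0,0,0.6,0,0.1,0,0,0,0,0.5,0,0.1,0,0,0,0,0.3,0,0.1]

```text
t: 2.9
tool_pos: [0.4497, -0.0456, 0.1023]
tool_rot: [-0.383, 1.996, -2.01]
contact_force: [-0.6, -0.1, 0.6]
opening: 0.0087
```

```bash
python3 w.py "(.4455,-.0448,.084)"
```

```text
t 2.9 tcp [ 0.4497 -0.0456  0.1023] F [-0.5819 -0.1308  0.6411] op 0.008730681609461843
[[-0.9251  0.0131  0.3795]
 [-0.3796 -0.0045 -0.9251]
 [-0.0104 -0.9999  0.0091]]
delta world [-0.0042  0.0008 -0.0183] tool cm [ 0.3753  1.8204 -0.2529]
```

servo_tool:
  commands: [0,0,-0.014,0.4,0.2,-0.25,0.1,0,0,0,0,0.4,0,0.1,0,0,0,0,0.4,0,0.1,0,0,0,0,0,0,0.1]

```text
t: 3.3
tool_pos: [0.4444, -0.0447, 0.0909]
tool_rot: [-0.4, 2.0, -2.019]
contact_force: [0.2, 0.6, -0.8]
opening: 0.0083
```

```bash
python3 w.py "(.4455,-.0448,.084)"
```

```text
t 3.3 tcp [ 0.4444 -0.0447  0.0909] F [ 0.2132  0.644  -0.797 ] op 0.008254207614691377
[[-0.9251 -0.0018  0.3798]
 [-0.3797 -0.0101 -0.925 ]
 [ 0.0055 -0.9999  0.0086]]
delta world [ 0.0011 -0.0001 -0.0069] tool cm [-0.1015  0.6864  0.0477]
```

servo_tool:
  commands: [0,0,0,0,0.3,0,0.1,0,0,0,0,0.3,0,0.1]

```text
t: 3.5
tool_pos: [0.4448, -0.0448, 0.085]
tool_rot: [-0.399, 1.999, -2.019]
contact_force: [-0.6, 0.0, 0.1]
opening: 0.0084
```

```bash
python3 w.py "(.4455,-.0448,.084)"
```

```text
t 3.5 tcp [ 0.4448 -0.0448  0.085 ] F [-0.5864  0.0161  0.126 ] op 0.00841645583422165
[[-0.9251 -0.0007  0.3798]
 [-0.3798 -0.0104 -0.925 ]
 [ 0.0046 -0.9999  0.0093]]
delta world [ 0.0007  0.     -0.001 ] tool cm [-0.0633  0.1008  0.0213]
```

```bash
python3 - <<'E'
from station import viewer
from h import *
s=viewer.get_image("scene");np.savez("scene2.npz",**s)
cv2.imwrite("pics/s2.png",cv2.resize(s["frame"][190:270,210:320,::-1],None,fx=7,fy=7,interpolation=2))
P=cloud(s);print(pix(s,[[.4448,-.0448,.085],[.4455,-.0448,.104]]))
E
```

```text
[[260.99051718 237.98976498]
 [261.11434799 232.99753331]]
```

View pics/s2.png

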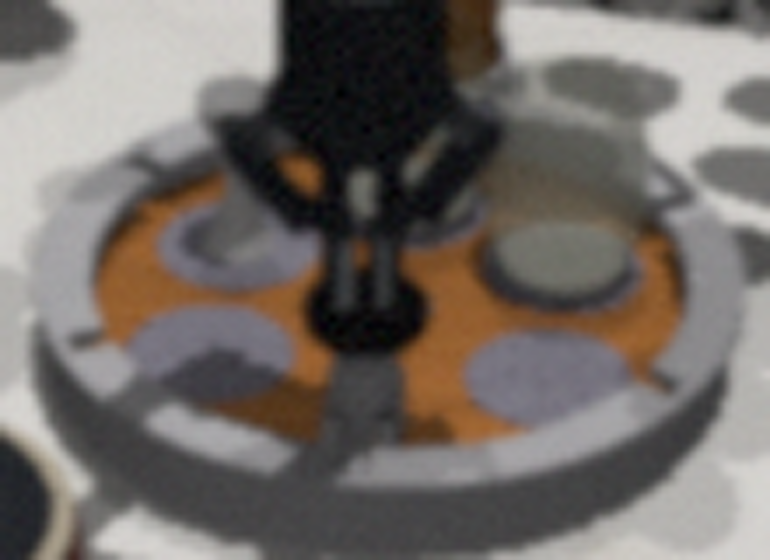

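servo_tool:
  commands: [0,0,0,0,0.4,0,0.1,0,0,0,0,0.4,0,0.1]

```text
t: 3.75
tool_pos: [0.445, -0.045, 0.0765]
tool_rot: [-0.399, 1.998, -2.019]
contact_force: [0.4, -1.2, 0.0]
opening: 0.0085
```

```bash
python3 - <<'E'
from station import viewer,monitor
from h import *
s=viewer.get_image("scene");np.savez("scene3.npz",**s)
cv2.imwrite("pics/s3.png",cv2.resize(s["frame"][190:270,210:320,::-1],None,fx=7,fy=7,interpolation=2))
t=viewer.get_image("top");np.savez("top3.npz",**t)
cv2.imwrite("pics/t3.png",cv2.resize(t["frame"][170:260,220:320,::-1],None,fx=6,fy=6,interpolation=2))
for n in("scene2","scene3"):
    d=dict(np.load(n+".npz"));P=cloud(d);
    for v in range(220,244,1): print(v,np.round(P[v,258:268:2,2],3),np.round(P[v,258:268:2,0],3)) if n=="scene3" else 0
print(monitor.get_obs()["contact_force"])
E
```

```text
220 [0.169 0.029 0.04  0.167 0.162] [0.419 0.628 0.614 0.429 0.437]
221 [1.065 0.025 0.031 0.156 0.159] [-0.895  0.627  0.62   0.439  0.436]
222 [0.155 0.022 0.023 0.154 0.154] [0.43  0.625 0.626 0.436 0.438]
223 [0.149 0.02  0.134 0.152 0.148] [0.433 0.622 0.459 0.433 0.442]
224 [0.153 0.021 0.137 0.144 0.148] [0.421 0.614 0.449 0.44  0.435]
225 [0.148 0.023 0.13  0.143 0.144] [0.423 0.606 0.453 0.436 0.437]
226 [0.141 0.022 0.125 0.138 0.135] [0.428 0.601 0.455 0.438 0.444]
227 [0.136 0.023 0.123 0.133 0.137] [0.429 0.594 0.452 0.44  0.436]
228 [0.134 0.105 0.121 0.13  0.126] [0.427 0.47  0.449 0.439 0.446]
229 [0.128 0.1   0.113 0.124 0.122] [0.43  0.472 0.455 0.441 0.445]
230 [0.125 0.097 0.113 0.124 0.122] [0.429 0.47  0.45  0.437 0.441]
231 [0.122 0.092 0.109 0.122 0.117] [0.428 0.473 0.45  0.434 0.442]
232 [0.119 0.094 0.104 0.119 0.11 ] [0.427 0.464 0.452 0.432 0.447]
233 [0.112 0.094 0.103 0.11  0.109] [0.432 0.459 0.448 0.44  0.443]
234 [0.115 0.093 0.095 0.107 0.096] [0.422 0.454 0.453 0.438 0.455]
235 [0.11  0.096 0.093 0.104 0.094] [0.424 0.445 0.451 0.438 0.453]
236 [0.103 0.094 0.097 0.101 0.089] [0.428 0.442 0.44  0.437 0.455]
237 [0.095 0.095 0.095 0.091 0.103] [0.433 0.436 0.437 0.444 0.43 ]
238 [0.105 0.105 0.105 0.102 0.1  ] [0.415 0.416 0.418 0.424 0.429]
239 [0.095 0.099 0.099 0.099 0.097] [0.423 0.419 0.422 0.423 0.427]
240 [0.097 0.098 0.098 0.096 0.09 ] [0.415 0.416 0.418 0.422 0.432]
241 [0.07  0.076 0.076 0.078 0.069] [0.446 0.44  0.442 0.441 0.455]
242 [0.072 0.073 0.072 0.068 0.066] [0.438 0.439 0.442 0.449 0.454]
243 [0.067 0.073 0.069 0.072 0.07 ] [0.44  0.433 0.44  0.439 0.443]
[-0.78564718 -0.17925737 -0.49250967]
```

View pics/s3.png

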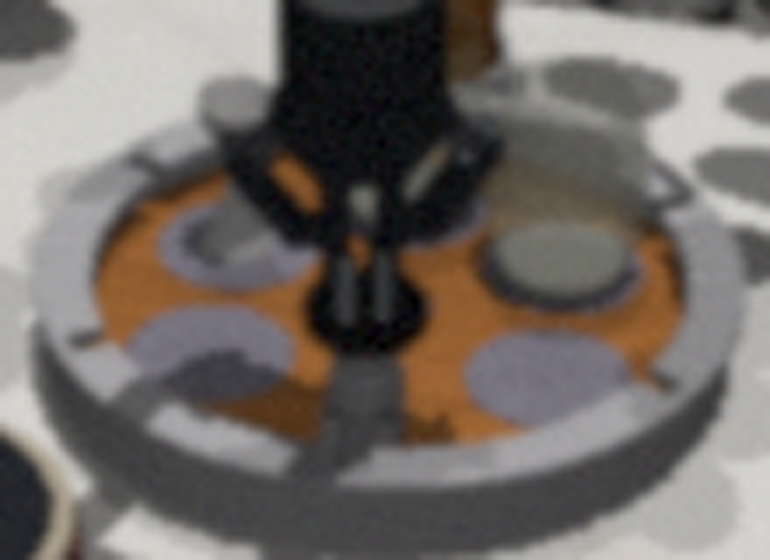

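View pics/t3.png

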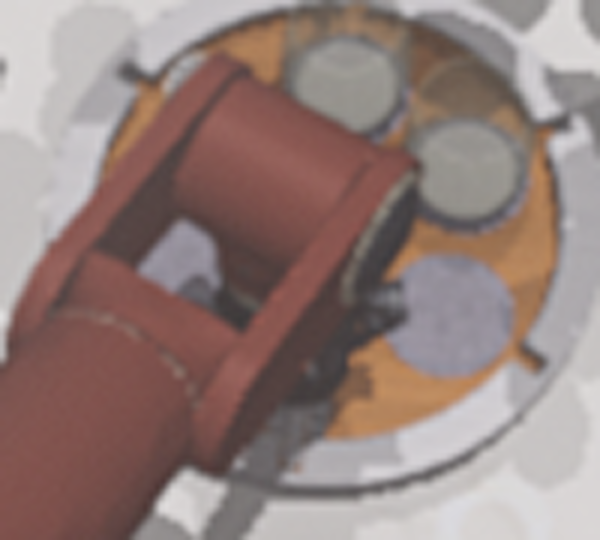

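servo_tool:
  commands: [0,0,0,0,0.3,0,0.1,0,0,0,0,0.3,0,0.1]

```text
t: 4.05
tool_pos: [0.4448, -0.045, 0.0702]
tool_rot: [-0.399, 1.999, -2.019]
contact_force: [-2.6, 1.0, 3.9]
opening: 0.0085
```

servo_tool:
  commands: [0,0,0,0,0.3,0,0.1,0,0,0,0,0.3,0,0.1,0,0,0,0,0.3,0,0.1]

```text
t: 4.35
tool_pos: [0.4448, -0.0451, 0.062]
tool_rot: [-0.401, 2.0, -2.019]
contact_force: [-3.2, 0.2, 6.3]
opening: 0.0082
```

```bash
python3 w.py; python3 - <<'E'
from station import viewer,monitor
from h import *
s=viewer.get_image("scene");np.savez("scene4.npz",**s)
cv2.imwrite("pics/s4.png",cv2.resize(s["frame"][190:270,210:320,::-1],None,fx=7,fy=7,interpolation=2))
E
```

```text
t 4.35 tcp [ 0.4448 -0.0451  0.062 ] F [-3.1588  0.1957  6.3079] op 0.008167979847184767
[[-0.925  -0.0021  0.38  ]
 [-0.38   -0.0101 -0.925 ]
 [ 0.0058 -0.9999  0.0085]]
```

View pics/s4.png

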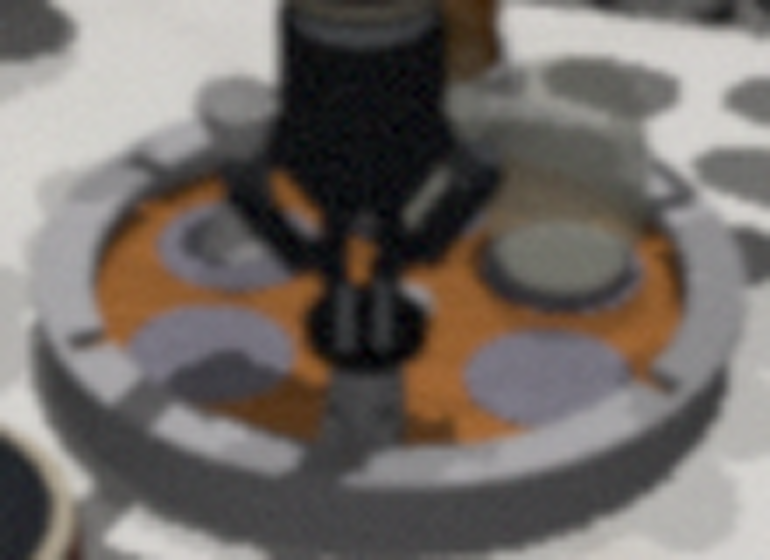

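servo_tool:
  commands: [0,0,0,0,0.3,0,0.1,0,0,0,0,0.2,0,0.1]

```text
t: 4.6
tool_pos: [0.4451, -0.0457, 0.0592]
tool_rot: [-0.403, 1.999, -2.02]
contact_force: [-9.5, -0.4, 20.8]
opening: 0.0087
```

```bash
cat > arc.py <<'E'
import sys
from station import monitor
from scipy.spatial.transform import Rotation as Ro
import numpy as np
np.set_printoptions(precision=3,suppress=True)
H=np.array([.5556,-.0287]);rad=.1118
o=monitor.get_obs();R=Ro.from_rotvec(o["tool_rot"]);p=o["tool_pos"]
v=p[:2]-H;a=np.degrees(np.arctan2(v[1],v[0]))%360
print("t",o["t"],"tcp",p,"F",o["contact_force"],"r",np.hypot(*v),"ang",a,"turned",a-188.4)
st=float(sys.argv[1]);z=float(sys.argv[2])
n=int(sys.argv[3]);pos=p
for i in range(n):
    b=np.radians(a-st*(i+1));t=np.r_[H+rad*np.array([np.cos(b),np.sin(b)]),p[2]+(z-p[2])*(i+1)/n]
    print(R.inv().apply(t-pos)*100);pos=t
E
python3 arc.py 3 .060 6
```

```text
t 4.6 tcp [ 0.445 -0.046  0.059] F [-9.516 -0.444 20.824] r 0.11177184787955668 ang 188.73675094222344 turned 0.33675094222343205
[-0.15  -0.02  -0.566]
[-0.182 -0.02  -0.556]
[-0.211 -0.021 -0.546]
[-0.239 -0.021 -0.534]
[-0.267 -0.021 -0.521]
[-0.294 -0.021 -0.506]
```

servo_tool:
  commands: [0,0,0,0,-0.05,-0.2,0.1,0,0,0,-0.15,0,-0.5,0.1,0,0,0,-0.18,0,-0.56,0.1,0,0,0,-0.21,0,-0.55,0.1]

```text
t: 5.0
tool_pos: [0.4464, -0.0296, 0.0636]
tool_rot: [-0.397, 1.99, -2.026]
contact_force: [-0.5, -1.4, 1.3]
opening: 0.0086
```

```bash
python3 arc.py 3 .060 6;python3 - <<'E'
from station import viewer,monitor
from h import *
s=viewer.get_image("scene");np.savez("scene5.npz",**s)
cv2.imwrite("pics/s5.png",cv2.resize(s["frame"][190:270,210:320,::-1],None,fx=7,fy=7,interpolation=2))
E
```

```text
t 5.0 tcp [ 0.446 -0.03   0.064] F [-0.535 -1.398  1.316] r 0.10920645836678514 ang 180.4774809541822 turned -7.922519045817808
[ 0.009  0.049 -0.635]
[-0.26   0.049 -0.526]
[-0.287  0.05  -0.511]
[-0.313  0.05  -0.496]
[-0.339  0.05  -0.478]
[-0.363  0.05  -0.46 ]
```

View pics/s5.png

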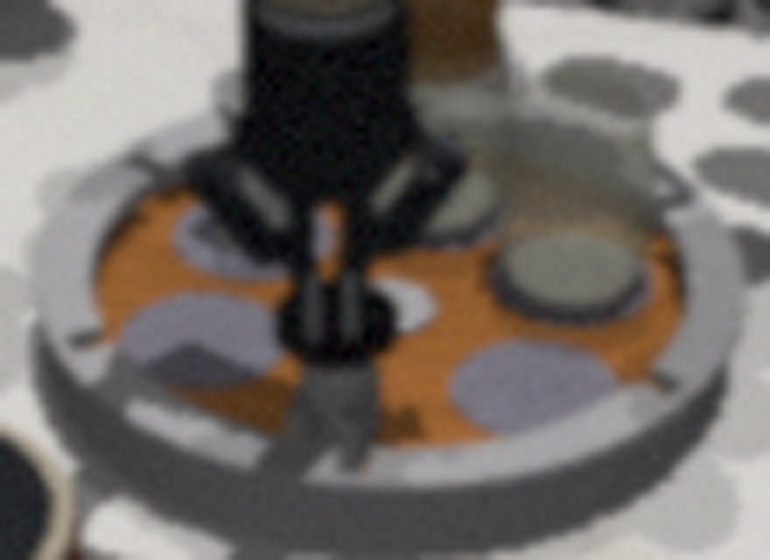

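servo_tool:
  commands: [0,0,0,0,0.3,-0.55,0.1,0,0,0,-0.2,0.15,-0.55,0.1,0,0,0,-0.28,0.05,-0.5,0.1,0,0,0,-0.3,0.05,-0.5,0.1]

```text
t: 5.45
tool_pos: [0.4505, -0.0082, 0.0614]
tool_rot: [-0.385, 1.98, -2.028]
contact_force: [-1.9, -1.5, 6.6]
opening: 0.0087
```

```bash
python3 arc.py 3 .060 6
```

```text
t 5.45 tcp [ 0.45  -0.008  0.061] F [-1.932 -1.53   6.556] r 0.10710612485800752 ang 168.9503366007609 turned -19.449663399239114
[ 0.058  0.004 -0.739]
[-0.359  0.014 -0.463]
[-0.383  0.014 -0.443]
[-0.405  0.015 -0.423]
[-0.427  0.015 -0.401]
[-0.447  0.016 -0.378]
```

servo_tool:
  commands: [0,0,0,0,0.05,-0.7,0.1,0,0,0,-0.28,0.05,-0.55,0.1,0,0,0,-0.36,0.05,-0.48,0.1,0,0,0,-0.38,0.05,-0.45,0.1]

```text
t: 5.85
tool_pos: [0.4573, 0.0148, 0.063]
tool_rot: [-0.371, 1.968, -2.03]
contact_force: [-0.1, -0.4, 5.5]
opening: 0.0084
```

```bash
python3 arc.py 3 .060 6
```

```text
t 5.85 tcp [0.457 0.015 0.063] F [-0.07  -0.408  5.481] r 0.10746811582099719 ang 156.13240161886196 turned -32.26759838113804
[-0.132  0.029 -0.708]
[-0.452  0.045 -0.373]
[-0.471  0.046 -0.349]
[-0.488  0.047 -0.324]
[-0.504  0.049 -0.298]
[-0.519  0.05  -0.271]
```

servo_tool:
  commands: [0,0,0,-0.1,0.15,-0.7,0.1,0,0,0,-0.38,0.1,-0.48,0.1,0,0,0,-0.45,0.08,-0.38,0.1,0,0,0,-0.47,0.08,-0.34,0.1]

```text
t: 6.25
tool_pos: [0.4708, 0.0358, 0.0637]
tool_rot: [-0.353, 1.953, -2.033]
contact_force: [-0.5, -1.8, 4.9]
opening: 0.0085
```

```bash
python3 arc.py 3 .060 6; python3 - <<'E'
from station import viewer,monitor
from h import *
s=viewer.get_image("scene");np.savez("scene6.npz",**s)
cv2.imwrite("pics/s6.png",cv2.resize(s["frame"][190:270,210:320,::-1],None,fx=7,fy=7,interpolation=2))
t=viewer.get_image("top");np.savez("top6.npz",**t)
cv2.imwrite("pics/t6.png",cv2.resize(t["frame"][150:260,220:335,::-1],None,fx=5,fy=5,interpolation=2))
E
```

```text
t 6.25 tcp [0.471 0.036 0.064] F [-0.536 -1.791  4.947] r 0.10654119433167047 ang 142.73984806540943 turned -45.66015193459057
[-0.244  0.035 -0.739]
[-0.524  0.065 -0.259]
[-0.537  0.067 -0.232]
[-0.548  0.069 -0.203]
[-0.558  0.07  -0.174]
[-0.566  0.072 -0.145]
```

View pics/s6.png

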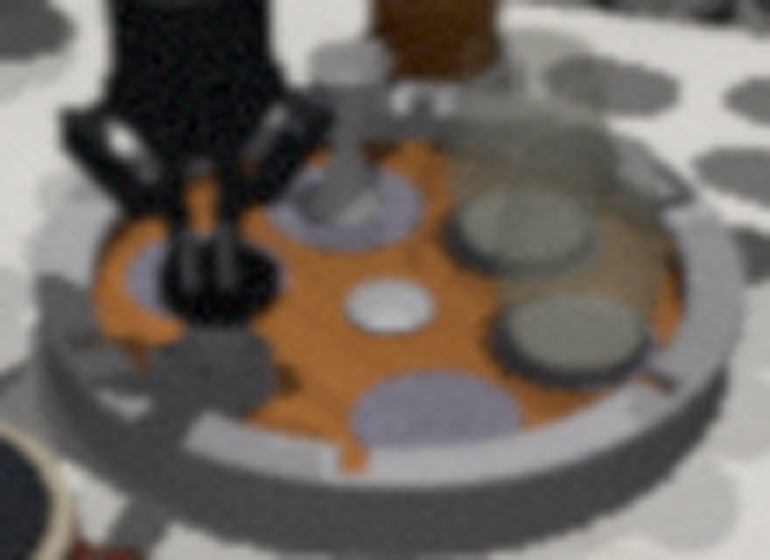

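View pics/t6.png

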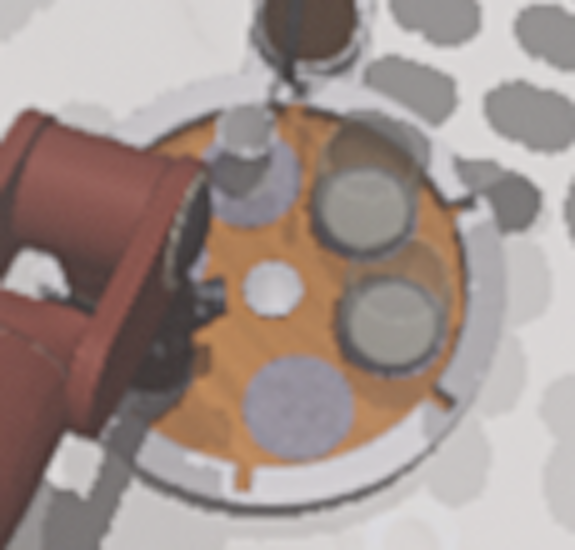

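```bash
cat > pad.py <<'E'
from h import *
import sys
H=np.array([.5556,-.0287])
def pads(f):
    d=dict(np.load(f));hsv=cv2.cvtColor(d["frame"],cv2.COLOR_RGB2HSV)
    v,u=np.mgrid[0:420,0:560]
    G=ray(d,np.c_[u.ravel(),v.ravel()].astype(float),.024)[:,:2].reshape(420,560,2)-H
    r=np.hypot(G[...,0],G[...,1])
    m=((r<.15)&(hsv[...,0]>110)&(hsv[...,0]<150)&(hsv[...,1]>15)&(hsv[...,2]>110)).astype(np.uint8)
    nl,l,st,ce=cv2.connectedComponentsWithStats(m)
    for i in range(1,nl):
        if st[i,4]>60:
            g=ray(d,[ce[i]],.024)[0,:2]-H;print(f,st[i,4],"r %.4f ang %.1f"%(np.hypot(*g),np.degrees(np.arctan2(g[1],g[0]))%360))
for f in sys.argv[1:]: pads(f)
E
python3 pad.py top0.npz top6.npz
```

```text
top0.npz 139 r 0.0881 ang 71.1
top0.npz 275 r 0.0936 ang 128.0
top0.npz 282 r 0.0942 ang 249.4
top6.npz 110 r 0.0830 ang 22.9
top6.npz 283 r 0.0929 ang 208.2
```

servo_tool:
  commands: [0,0,0,-0.22,0.2,-0.72,0.1,0,0,0,-0.48,0.12,-0.35,0.1,0,0,0,-0.52,0.1,-0.26,0.1,0,0,0,-0.53,0.08,-0.22,0.1]

```text
t: 6.75
tool_pos: [0.4874, 0.0547, 0.0628]
tool_rot: [-0.339, 1.94, -2.035]
contact_force: [-0.9, -0.7, 5.7]
opening: 0.0083
```

```bash
python3 arc.py 2 .060 6; python3 - <<'E'
from station import viewer,monitor
import numpy as np
np.savez("top7.npz",**viewer.get_image("top"))
E
python3 pad.py top7.npz
```

```text
t 6.75 tcp [0.487 0.055 0.063] F [-0.895 -0.746  5.743] r 0.10776446568557863 ang 129.27685057010865 turned -59.123149429891356
[-0.255  0.029 -0.496]
[-0.376  0.056 -0.098]
[-0.38   0.057 -0.084]
[-0.382  0.058 -0.071]
[-0.384  0.059 -0.058]
[-0.386  0.06  -0.044]
top7.npz 131 r 0.0877 ang 15.1
top7.npz 84 r 0.0799 ang 66.6
top7.npz 294 r 0.0928 ang 196.1
```

servo_tool:
  commands: [0,0,0,-0.35,0.1,-0.4,0.1,0,0,0,-0.4,0.08,-0.1,0.1,0,0,0,0,0.02,0,0.1]

```text
t: 7.1
tool_pos: [0.4967, 0.0617, 0.0634]
tool_rot: [-0.33, 1.933, -2.035]
contact_force: [-1.5, 1.7, 5.3]
opening: 0.0086
```

```bash
python3 arc.py 2 .060 3; python3 - <<'E'
from station import viewer,monitor
import numpy as np
np.savez("top8.npz",**viewer.get_image("top"))
E
python3 pad.py top8.npz
```

```text
t 7.1 tcp [0.497 0.062 0.063] F [-1.52  1.74  5.29] r 0.10786279739942334 ang 123.08228032333189 turned -65.31771967666812
[-0.305  0.102 -0.46 ]
[-0.381  0.13  -0.061]
[-0.382  0.131 -0.047]
top8.npz 136 r 0.0880 ang 8.5
top8.npz 123 r 0.0878 ang 61.1
top8.npz 297 r 0.0926 ang 190.8
```

servo_tool:
  commands: [0,0,0,-0.35,0.05,-0.1,0.1,0,0,0,0,0.02,0,0.1]

```text
t: 7.35
tool_pos: [0.5003, 0.064, 0.0637]
tool_rot: [-0.328, 1.933, -2.034]
contact_force: [-0.8, 2.2, 6.3]
opening: 0.0089
```

```bash
python3 arc.py 2 .060 3; python3 - <<'E'
from station import viewer,monitor
import numpy as np
np.savez("top9.npz",**viewer.get_image("top"))
E
python3 pad.py top9.npz
```

```text
t 7.35 tcp [0.5   0.064 0.064] F [-0.78   2.182  6.328] r 0.10795888501513921 ang 120.79102227466745 turned -67.60897772533255
[-0.324  0.113 -0.439]
[-0.382  0.14  -0.046]
[-0.383  0.14  -0.032]
top9.npz 140 r 0.0879 ang 6.4
top9.npz 135 r 0.0897 ang 58.9
top9.npz 293 r 0.0921 ang 188.0
```

servo_tool:
  commands: [0,0,0,0,-0.2,0,0.1,0,0,0,0,-0.3,0,0.1,0,0,0,0,-0.4,0,0.1,0,0,0,0,-0.4,0,0.1,0,0,0,0,-0.5,0,0.1,0,0,0,0,-1,0,0.1,0,0,0,0,-2,0,0.1,0,0,0,0,-3,0,0.1,0,0,0,0,-3,0,0.1,0,0,0,0,0,0,0.1]

```text
t: 8.4
tool_pos: [0.4892, 0.0678, 0.1737]
tool_rot: [-0.335, 1.937, -2.036]
contact_force: [0.5, -0.5, 0.1]
opening: 0.0088
```

```bash
python3 w.py; python3 - <<'E'
from station import viewer,monitor
from h import *
s=viewer.get_image("scene");np.savez("scene10.npz",**s)
cv2.imwrite("pics/s10.png",cv2.resize(s["frame"][190:270,210:320,::-1],None,fx=7,fy=7,interpolation=2))
t=viewer.get_image("top");np.savez("top10.npz",**t)
P=cloud(s);r=np.hypot(P[...,0]-.4864,P[...,1]-.0592)
m=(r<.045)&(P[...,2]>.07)&(P[...,2]<.125)
X=P[m];print(m.sum(),np.percentile(X[:,2],[5,25,50,75,95]),X.mean(0))
d=dict(np.load("scene0.npz"));P=cloud(d);r=np.hypot(P[...,0]-.4455,P[...,1]+.0448);m=(r<.045)&(P[...,2]>.07)&(P[...,2]<.125);print(m.sum(),np.percentile(P[m][:,2],[5,25,50,75,95]),P[m].mean(0))
E
python3 pad.py top10.npz
```

```text
t 8.4 tcp [0.4892 0.0678 0.1737] F [ 0.5467 -0.4736  0.1398] op 0.008786310452956015
[[-0.9246  0.0619  0.3759]
 [-0.3785 -0.0377 -0.9248]
 [-0.0431 -0.9974  0.0583]]
203 [0.07200424 0.09251869 0.09540123 0.10065749 0.10558568] [0.48867465 0.05885384 0.09475113]
222 [0.0721636  0.09333181 0.09622294 0.10051637 0.10558237] [ 0.44740194 -0.04577512  0.09506407]
top10.npz 140 r 0.0884 ang 6.6
top10.npz 181 r 0.0860 ang 65.5
top10.npz 291 r 0.0923 ang 188.2
```

View pics/s10.png

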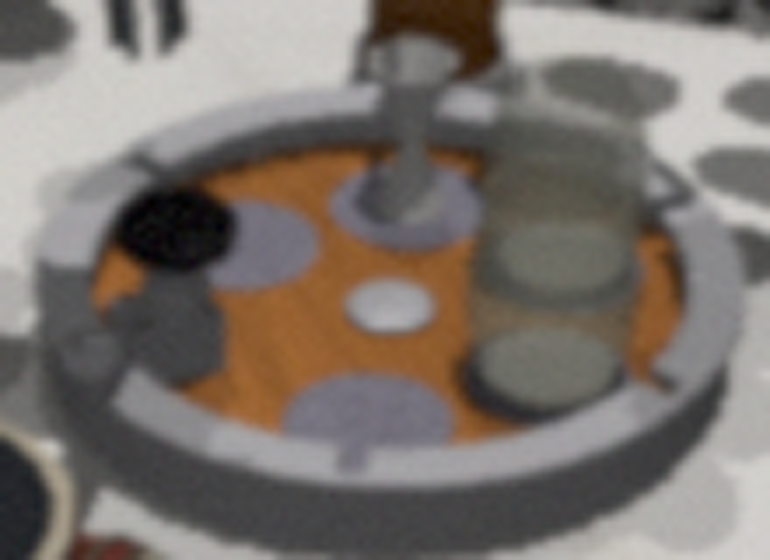

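servo_tool:
  commands: [0,0,0,0,-3,0,0.1,0,0,0,0,0,0,0.1,0,0,0,0,0,0,0.1,0,0,0,0,0,0,0.1,0,0,0,0,0,0,0.1]

```text
t: 9.0
tool_pos: [0.4807, 0.0686, 0.1908]
tool_rot: [-0.358, 1.95, -2.041]
contact_force: [-0.1, 0.3, -0.1]
opening: 0.0084
```

```bash
python3 - <<'E'
from station import viewer
from h import *
t=viewer.get_image("top");s=viewer.get_image("scene")
cv2.imwrite("pics/t11.png",cv2.resize(t["frame"][130:260,210:345,::-1],None,fx=4,fy=4,interpolation=2))
for d,n in((t,"top"),(s,"scene")):
    P=cloud(d);r=np.hypot(P[...,0]-.5556,P[...,1]+.0287)
    jg=(P[...,2]>.095)&(P[...,2]<.12)&(r<.13)
    nl,l,st,ce=cv2.connectedComponentsWithStats(jg.astype(np.uint8))
    for i in range(1,nl):
        if st[i,4]>15: print(n,st[i,4],P[l==i].mean(0))
E
```

```text
top 50 [ 0.65826846 -0.01062319  0.10348762]
top 28 [ 0.64783686 -0.09582485  0.10548166]
top 86 [ 0.58907427 -0.10669779  0.10761592]
top 109 [0.48936906 0.05637098 0.09943075]
top 20 [ 0.55518913 -0.11089551  0.10602828]
top 67 [ 0.49187994 -0.11318347  0.10875462]
scene 83 [ 0.65453347 -0.01431545  0.10342813]
scene 85 [ 0.64793998 -0.09279759  0.10801632]
scene 341 [ 0.5396936  -0.11299726  0.10873623]
scene 103 [0.49300991 0.05521344 0.09915828]
```

View pics/t11.png

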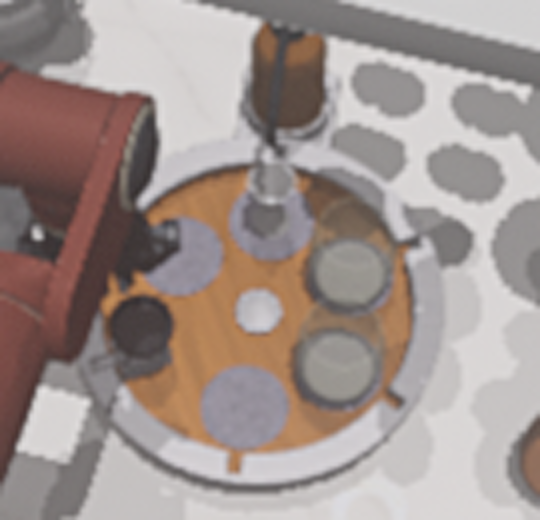

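```bash
python3 -c "
from station import ticket
print(ticket.finish_job())"
```

```text
the job is handed in; nothing more can be done
None
```

I pressed the knob down until it bottomed, at about 12 mm of travel. I then swung the turntable about 60° clockwise, let the knob spring back up, lifted the fingers clear and handed the job in at about 9 s.

**Knob and lock:** in the last depth pictures the knob was at its starting height, to within about 1 mm. It stood within about 2 mm of the place worked out for the next notch. The turntable measured about 61° turned from the front felt pad. That reading is good to about 1°, so the knob's height and place are the firmer signs that the pin is locked.

**Jigger:** it stood at about (0.655, -0.014), some 2–3 mm from the measured spout tip at (0.653, -0.016).

**Tumblers and arm:** both tumblers stood on their pads in the pictures. The contact force on the arm read about zero at the end.

**What disagreed:** the fingertips touched the dish at a reported TCP height of about 0.071 m instead of the expected 0.095 m. I didn't find the cause, so I went by force and pictures for the press. During the swing the fingers ran up to 7° ahead of the turntable because of play in the dish; I corrected for this by measuring the pad angle. I did not measure the bystanders again after the move.

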